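# Pack, bail and stack: change over to the next tote

### The job

Lay every small wooden instrument from the bench in the tote on the dark mat; only when all are in, swing both of its wire bails in over the mouth and set the empty tote squarely on them, lined up with the tote below. Leave the upper tote open for the next lot, with both of its own bails swung out, and raise the work light on its ladder post to the top rung, lowered until its pawl hangs on that rung. Leave the other things on the bench alone.

Things in the scene. Friction and masses are not known exactly. Their poses are not given: they have to be found in the camera images.
- mat: Dark grey flat packing mat, 340 x 270 x 3 mm, fixed to the bench; origin at the centre of its underside. The tote to be packed stands on it.
- packtote: Grey bail-arm tote to pack, on the mat, 0.76 kg. Origin: centre of its underside; x along its 276 mm length, y its 195 mm width, z up. Floor's upper face z = 12 mm. High end walls: inner faces x = +-114 (floor) to +-128 mm (rim, z = 98). Low side walls: inner faces y = +-84 mm, 50 mm high. Cross partition at x = 0, 10 mm thick along x, top z = 46, raised to z = 72 over its middle 76 mm (a grip).
- emptytote: Same tote, empty, on the bare bench, 0.76 kg with bails. The partition's raised middle is the carrying grip: pinched from above it hangs level. Under it two runners, 12 wide, 8 mm high, at y = +-66 mm; floor's underside at z = 8. On a tote with bails in, that floor lies on the crossbars between the runners (14 mm play each way), origin 98 mm above the lower one's.
- packtote_bail1 (a joint): Wire bail on the +y side of the tote on the mat, rad. Pivots on the end walls at y = +72, z = 86 mm, 34 mm arms. 0 = in: crossbar across the mouth at y = +42, z = 102 mm. Grows as it goes up and over to 2.91 = out: y = +105, z = 77 mm. Bar's elevation seen from the pivot, from level towards the tote's middle: 0.49 + value. Swings freely, falls to the side it leans. Starts out.
- packtote_bail1_bar (a point): Middle of the crossbar of packtote_bail1: 8 mm round steel, straight, 274 mm long along the tote's x; on the wire's axis. Turns in the fingers as the bail swings: pinch it lightly (3 to 5 N), or a hard grip tips the tote.
- packtote_bail2 (a joint): Wire bail on the -y side of the tote on the mat, rad. Pivots on the end walls at y = -72, z = 86 mm, 34 mm arms. 0 = in: crossbar across the mouth at y = -42, z = 102 mm. Grows as it goes up and over to 2.91 = out: y = -105, z = 77 mm. Bar's elevation seen from the pivot, from level towards the tote's middle: 0.49 + value. Swings freely, falls to the side it leans. Starts out.
- packtote_bail2_bar (a point): Middle of the crossbar of packtote_bail2: 8 mm round steel, straight, 274 mm long along the tote's x; on the wire's axis. Turns in the fingers as the bail swings: pinch it lightly (3 to 5 N), or a hard grip tips the tote.
- emptytote_bail1 (a joint): Wire bail on the +y side of the empty tote, rad. Pivots on the end walls at y = +72, z = 86 mm, 34 mm arms. 0 = in: crossbar across the mouth at y = +42, z = 102 mm. Grows as it goes up and over to 2.91 = out: y = +105, z = 77 mm. Bar's elevation seen from the pivot, from level towards the tote's middle: 0.49 + value. Swings freely, falls to the side it leans. Starts in.
- emptytote_bail1_bar (a point): Middle of the crossbar of emptytote_bail1: 8 mm round steel, straight, 274 mm long along the tote's x; on the wire's axis. Turns in the fingers as the bail swings: pinch it lightly (3 to 5 N), or a hard grip tips the tote.
- emptytote_bail2 (a joint): Wire bail on the -y side of the empty tote, rad. Pivots on the end walls at y = -72, z = 86 mm, 34 mm arms. 0 = in: crossbar across the mouth at y = -42, z = 102 mm. Grows as it goes up and over to 2.91 = out: y = -105, z = 77 mm. Bar's elevation seen from the pivot, from level towards the tote's middle: 0.49 + value. Swings freely, falls to the side it leans. Starts in or out.
- emptytote_bail2_bar (a point): Middle of the crossbar of emptytote_bail2: 8 mm round steel, straight, 274 mm long along the tote's x; on the wire's axis. Turns in the fingers as the bail swings: pinch it lightly (3 to 5 N), or a hard grip tips the tote.
- slitdrum: Small wooden museum instrument to be packed (may be absent): dark slit drum, a log-like block with an H-shaped slit on top. 84 long (own x), 36 wide (own y), 46 mm high, flat underside; about 0.1 kg; origin at the centre of the underside. Grip it across its width.
- rasp: Small wooden museum instrument to be packed (may be absent): brown rounded rasp with a row of notches on top. 86 long (own x), 34 wide (own y), 44 mm high, flat underside; about 0.1 kg; origin at the centre of the underside. Grip it across its width.
- boxrattle: Small wooden museum instrument to be packed (may be absent): red-brown box rattle with two hide bands and a round hole. 80 long (own x), 36 wide (own y), 46 mm high, flat underside; about 0.1 kg; origin at the centre of the underside. Grip it across its width.
- thumbpiano: Small wooden museum instrument to be packed (may be absent): brown thumb piano, a box with five steel tongues on top. 84 long (own x), 36 wide (own y), 46 mm high, flat underside; about 0.1 kg; origin at the centre of the underside. Grip it across its width.
- lightpost: Fixed ladder post of the bench work light: base plate 150 x 220 mm, two aluminium rails 46 mm apart with 10 mm round steel rungs between them every 45 mm, 328 mm tall; origin under the post's axis, x pointing away from the handle (the handle points to -x), z up.
- light (a joint): Height of the light's carriage on the post, m: 0 = on the third rung from the top (at the start), 0.045 next, 0.090 top rung; stop at 0.120. Its gravity pawl folds down as a rung is passed upwards and swings back only when the carriage is about 20 mm above that rung's seated height; then, lowered, it lands on the rung and holds. No way down past a rung. About 7 N to lift.
- pawl (a joint): Gravity pawl of the light's carriage (steel nose, brass tail weight), rad: 0 = nose level, as when hanging on a rung; grows to about 0.8 as a rung folds the nose down.
- light_grip (a point): Middle of the carriage's handle: a level black round bar, 18 mm thick and 60 mm long, pointing from the post towards the robot (along the post's -x), 108 mm in front of the post's axis, 150 mm above the bench when the light joint is 0; free on both sides and above. The wide light bar sits on the far side of the post.
- jar: Small amber glass jar, 48 mm thick, 60 mm tall; not part of the job, leave it where it is. Origin at its underside.
- brush: Flat brush, 150 mm long, lying; not part of the job, leave it where it is. Origin at its underside.
- weight: Brass weight, 48 mm thick, 46 mm tall; not part of the job, leave it where it is. Origin at its underside.
There are look-alikes about, which are no part of the job. Leave any green look-alike of the slitdrum alone.

How it is judged:
By the outcome, as a careful person would: the job done as asked, in the order asked, and still so for the second after the job is handed in, with the robot touching nothing.
Of slitdrum, rasp, boxrattle, thumbpiano only 2 to 4 are there at a start; the rules pass over those that are not, and their reading is None.
At some moment in a run one of slitdrum, rasp, boxrattle, thumbpiano, emptytote may be knocked a few centimetres aside while the robot is not near it.
It also fails if it takes over 210 s, if anything falls off the work surface, if the arm or the gripper's body presses on something with over 40 N, if the wrist force passes 120 N, or if a joint passes its speed limit or range.

### The arm

A 6-joint arm with a two-finger parallel gripper is mounted at the origin on the work surface. World frame = base frame: x ahead of the robot, y to its left, z up, the work surface at z = 0. Lengths are in mm, angles in rad, forces in N, time in s.
With the tool pointing down it reaches from about 400 to 925 mm from the base axis. Payload 12.5 kg.
Tool frame: the origin (TCP) lies on the mounting face of the last link; the fingertips stand 190 mm ahead of it and the grasp point (between the pads) lies 171 mm ahead of it; z points along the fingers, y is the line along which they close (so a half turn about z gives the same grasp; the last joint's range is limited). The gripper opens to 95 mm and grips with 3 to 60 N. Pads are 20 mm wide; open, the fingers measure 119 mm over their backs; the gripper's body (75 mm by 180 mm) begins 59 mm behind the grasp point.
Start: joints at [1.017, 0.491, 1.559, -0, 1.092, -0.106], TCP at [270.592, 563.387, 404.761] pointing down, gripper open.
Joint ranges: [-3.1, 3.1], [-0.84, 2.19], [0.05, 2.79], [-1.13, 4.28], [0.06, 2.93], [-2.69, 2.69]. Speed limits (rad/s): [2.22, 2.22, 2.79, 3.14, 3.14, 3.14].

### API

Orientations are given as [roll, pitch, yaw] about the fixed x, y, z axes, in that order (R = Rz(yaw) Ry(pitch) Rx(roll)).
In Python, from cell import env gives the robot as it stands.
- The arm moves only by the tool carry_out, never from a script. Its argument "series" is a list of rows, each a list of 5 numbers: the shift along the tool's x, y, z in m, then the turn about the tool's z in degrees, then the opening, from 0 (shut) to 1 (fully open). A call has 1 to 20 rows; each row is the pose to reach, as a shift and turn from the pose commanded when the call began, along the tool's axes at that moment; what a row does not reach only later rows make up. A row lasts 1/8 s, in which the tool goes at most 62.5 mm and 10.7 degrees, less where a joint would pass 70% of its speed; a pose out of reach is approached as far as the arm can. A call with a gripper value outside its range is refused whole. The fingers move at their own pace and stop on an object; the grip force is fixed at half the most. Time passes only in rows, so rows that repeat a pose let the fingers close. It gives the time, the measured TCP pose, the force, the opening and the grip force at its end, in the units of the state.
- env.state(): the state, without advancing time (a new reading comes with each control period).
- env.read_camera(name): name is "scene" or "top"; returns (picture, depth): 480x640x3 uint8, red, green, blue; 480x640 float32, mm along the optical axis (not along the pixel's ray), 0 where there is no reading.
- env.get_calibration(name): a dict with "intrinsics" (3x3 intrinsics, pixels), "cam_to_world" (4x4, takes a point from camera to world coordinates). Camera axes: x right, y up, looking along -z (the intrinsics and any distortion apply to the point x, -y, -z); pixel columns grow to the right and rows downward; lengths in mm; the calibration is good to about 2 mm. A picture is of the moment at which its call begins. get_calibration takes no time and is no camera call.
- env.job_done(): hands the job in; it is judged then, once.
The state is a dict: "t": time; "joints": joint angles; "qvel": joint speeds; "tau": joint torques, N m; "eef_pos": TCP position; "tcp_rot": TCP orientation; "ft_force": force on the tool from outside, world axes, zero at the start; "moment": the same for the moment, N m; "opening": opening from 0.0 (shut) to 1.0 (fully open); "grip_force": force on a finger pad.
Only numpy, scipy, OpenCV 4.12 (cv2) and the standard library are available. Lean on these libraries where they do the work, as an engineer would, in place of code of your own. Each camera call takes 0.05 s, during which the arm holds its last target. There are 200 camera calls.

## Working session

There is one attempt and no reset: what is moved stays moved. The work goes in short steps, Python scripts to look and compute and a tool call to move; the robot and the scene stay as the last step left them, time stands still between calls to the robot, and variables do not carry over. Pictures are saved under pics/ and viewed, at most 14 in all, crops included, and the job is handed in when it is done.

Besides the shell and the picture viewer there is one more tool, called after "Emit:" as name([rows], argument=value, ...), one row to a line, values as JSON. carry_out: Moves the arm, as the interface text tells. Its arguments: {"type":"object","properties":{"series":{"type":"array","items":{"type":"array","items":{"type":"number"}}}},"required":["series"]}

```bash
mkdir -p pics; ls; cat > h.py <<'E'
import numpy as np, cv2
from cell import env
def snap(name):
    im,d=env.read_camera(name); c=env.get_calibration(name); return im,d,np.array(c["intrinsics"]),np.array(c["cam_to_world"])
def pts(d,K,T):
    v,u=np.mgrid[:480,:640]
    x=(u-K[0,2])/K[0,0]*d; y=(v-K[1,2])/K[1,1]*d
    P=np.stack([x,-y,-d,np.ones_like(d)],-1)@T.T
    P=P[...,:3]; P[d==0]=np.nan; return P
def save(n,im): cv2.imwrite(f"pics/{n}.png",im[...,::-1])
E
python3 - <<'E'
from h import *
for n in("scene","top"):
    im,d,K,T=snap(n); save(n+"0",im); np.savez(n+"0.npz",im=im,d=d,K=K,T=T); print(n,K.round(1).tolist(),T.round(3).tolist(),(d==0).mean(), env.get_calibration(n).keys())
s=env.state(); print({k:np.round(v,3).tolist() for k,v in s.items()})
E
```

```text
pics
scene [[510.8, 0.0, 315.7], [0.0, 510.8, 236.6], [0.0, 0.0, 1.0]] [[0.674, -0.52, 0.525, 1084.46], [0.738, 0.49, -0.464, -479.944], [-0.016, 0.7, 0.714, 853.954], [0.0, 0.0, 0.0, 1.0]] 0.00396484375 dict_keys(['intrinsics', 'cam_to_world'])
top [[504.0, 0.0, 323.3], [0.0, 504.0, 239.7], [0.0, 0.0, 1.0]] [[-0.017, 0.999, -0.039, 468.326], [-1.0, -0.016, 0.02, 5.147], [0.019, 0.04, 0.999, 1325.016], [0.0, 0.0, 0.0, 1.0]] 0.003990885416666667 dict_keys(['intrinsics', 'cam_to_world'])
{'t': 0.1, 'joints': [1.017, 0.491, 1.559, 0.0, 1.092, -0.106], 'qvel': [-0.001, -0.001, 0.0, 0.0, 0.003, -0.001], 'tau': [0.002, -61.362, -25.861, 0.069, 0.047, -0.0], 'eef_pos': [270.575, 563.369, 404.229], 'tcp_rot': [-3.141, -0.0, 2.694], 'ft_force': [0.412, 0.067, -0.237], 'moment': [0.013, -0.042, 0.004], 'grip_force': 0.0, 'opening': 0.999}
```

View pics/top0.png

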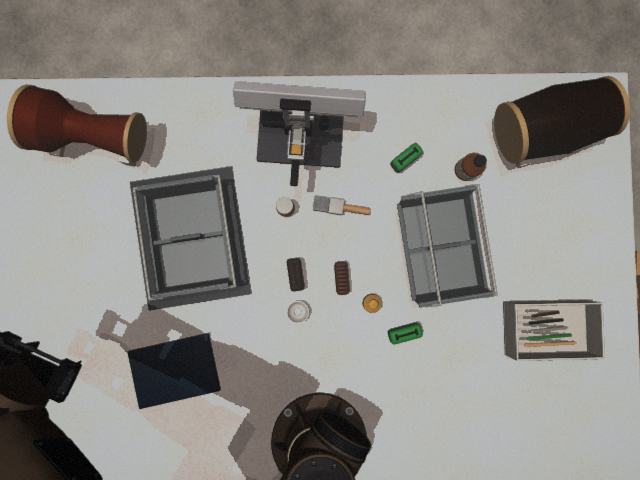

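View pics/scene0.png

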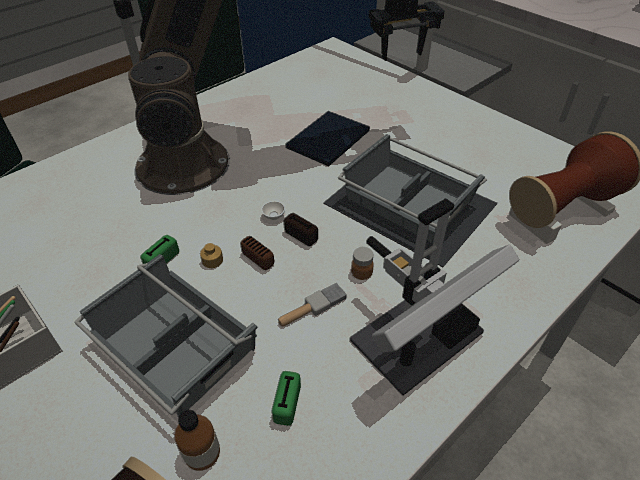

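The top view shows two brown candidates, at (295,274) and (342,278). The green look-alikes are at (406,157) and (405,333). The pack tote is at about (190,237) on the mat. The empty tote is at about (447,244), with one bail in at column 428 and the other apparently out. The post handle is at (294,173). The scene view agrees: instruments at (300,229) and (257,252), green ones at (160,250) and (286,397). The next step is to measure and confirm in a crop.

```bash
python3 - <<'E'
from h import *
D={}
for n in("scene","top"):
    z=np.load(n+"0.npz"); D[n]=(z["im"],pts(z["d"],z["K"],z["T"]))
def rect(n,m,lab):
    P=D[n][1][m]; r=cv2.minAreaRect(P[:,:2].astype(np.float32)); print(n,lab,len(P),np.round(r[0],1),np.round(r[1],1),round(r[2],1),'z',np.nanpercentile(P[:,2],[2,50,98]).round(1))
top=D["top"][1]; im=D["top"][0]
# instruments: components by height
for n in D:
    P=D[n][1]; z=P[...,2]
    m=((z>15)&(z<70)&(P[...,0]>250)&(P[...,0]<900)&(abs(P[...,1])<700)).astype(np.uint8)
    k,l,st,c=cv2.connectedComponentsWithStats(m)
    for i in range(1,k):
        if 60<st[i,4]<3000: rect(n,(l==i)&(z>15),(c[i].round().tolist(),'rgb',D[n][0][l==i].mean(0).round().tolist()))
for lab,(y0,y1) in {"pack":(300,520),"empty":(-460,-180)}.items():
  for n in D:
    P=D[n][1]; z=P[...,2]; b=(P[...,0]>400)&(P[...,0]<850)&(P[...,1]>y0)&(P[...,1]<y1)
    rect(n,b&(z>85)&(z<125),lab+" hi")
    rect(n,b&(z>40)&(z<125),lab+" all")
    rect(n,b&(z>56)&(z<80),lab+" 56-80")
    rect(n,b&(z>5)&(z<20),lab+" floor")
for i,(x,y) in enumerate([]):pass
P=top; z=P[...,2]
# post handle and anything tall
m=(z>60)&(P[...,0]>600)&(abs(P[...,1]-20)<150)
for lo in range(60,340,20):
    q=m&(z>=lo)&(z<lo+20)
    if q.sum()>10: rect("top",q,f"post {lo}")
im=np.load("scene0.npz")["im"]
a=cv2.resize(im[190:310,190:350],(640,480),interpolation=cv2.INTER_CUBIC)
save("crop1",a)
E
```

```text
scene ([333.0, 153.0], 'rgb', [20.0, 24.0, 29.0]) 86 [263.5 328.9] [ 29.7 111.1] 2.9 z [15.1 16.  18.4]
scene ([407.0, 175.0], 'rgb', [46.0, 48.0, 48.0]) 2286 [516.6 327.9] [232.1 183.9] 8.1 z [15.8 41.  67.5]
scene ([382.0, 208.0], 'rgb', [48.0, 50.0, 50.0]) 948 [515.7 243.8] [210.2  53.4] 8.1 z [15.5 36.6 54.7]
scene ([463.0, 204.0], 'rgb', [42.0, 43.0, 41.0]) 190 [645.6 368.9] [ 11.6 120.9] 5.7 z [16.3 41.7 62.3]
scene ([601.0, 201.0], 'rgb', [60.0, 52.0, 48.0]) 301 [854.  626.1] [89.6 48.1] 38.4 z [15.6 24.4 68.6]
scene ([535.0, 221.0], 'rgb', [69.0, 64.0, 56.0]) 684 [780.6 444.6] [122.5  54.7] 1.5 z [16.9 48.  68.8]
scene ([273.0, 208.0], 'rgb', [125.0, 124.0, 120.0]) 215 [333.9  46.7] [56.2 59.2] 47.5 z [15.4 21.6 27.7]
scene ([300.0, 227.0], 'rgb', [25.0, 20.0, 18.0]) 647 [433.   49.5] [84.2 36.3] 7.5 z [16.3 42.1 47.5]
scene ([431.0, 233.0], 'rgb', [47.0, 49.0, 48.0]) 86 [653.9 243.5] [18.4 13.6] 15.5 z [16.1 36.8 54.8]
scene ([160.0, 249.0], 'rgb', [36.0, 74.0, 42.0]) 585 [ 276.4 -228.3] [38.6 83.3] 14.6 z [17.2 43.8 48.3]
scene ([257.0, 251.0], 'rgb', [41.0, 28.0, 21.0]) 62
[... 4825 characters left out ...]
 post 120 23 [749.1  43.6] [59.8 58. ] 72.2 z [125.4 135.1 139.6]
top post 140 627 [730.8  40.2] [275.5 176.1] 84.9 z [142.7 155.1 159.8]
top post 160 932 [802.7  43.5] [224.5 235. ] 45.7 z [160.4 171.6 179.6]
top post 180 1730 [817.4  28.8] [289.3 100.4] 84.6 z [180.6 192.8 199.8]
top post 200 747 [813.   28.6] [287.2  79.8] 85.2 z [200.1 202.8 209.2]
top post 220 96 [780.1  37.4] [55.5 12.3] 85.1 z [221.9 235.5 239.3]
top post 240 36 [779.9  37.4] [55.7 11.6] 84.8 z [240.1 249.2 259.5]
top post 260 25 [775.   37.3] [55.1  2.3] 85.0 z [261.6 270.4 278.9]
top post 280 32 [776.2  37.6] [56.   4.8] 84.8 z [280.7 289.8 299.4]
top post 320 327 [780.6  37.3] [61.4 21.2] 85.4 z [322.5 328.7 332.4]
```

View pics/crop1.png

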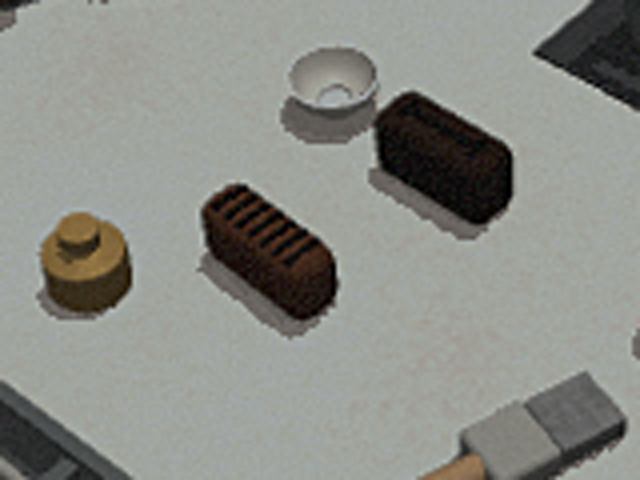

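The crop shows the dark slit drum with its H slit on the right, at about (433,51), and the notched brown rasp in the middle, at about (421,-68). Both heights fit the text. The green look-alikes and the brass weight on the left are not wanted. Next I'll fit the totes and the post.

```bash
cat >> h.py <<'E'
def go(x,y,z,yaw=None):
    "shift/turn from the measured pose to grasp point (x,y,z), yaw deg"
    s=env.state(); w=s["tcp_rot"][2]; p=np.array(s["eef_pos"]); d=np.array([x,y,z+171])-p
    c,n=np.cos(w),np.sin(w); t=0 if yaw is None else -((yaw-np.degrees(w)+180)%360-180)
    print("tgt",(x,y,z,yaw),"shift",np.round([(c*d[0]+n*d[1])/1e3,(n*d[0]-c*d[1])/1e3,-d[2]/1e3,t],4).tolist(),"t",round(s["t"],2))
def tote(D,y0,y1,yaw,lab,x0=380,x1=690):
    "D: name->(im,P). fit the tote from the end-wall rims; then list the bars"
    out={}
    for n,(im,P) in D.items():
        Q=P.reshape(-1,3); Q=Q[(Q[:,0]>x0)&(Q[:,0]<x1)&(Q[:,1]>y0)&(Q[:,1]<y1)]
        r=cv2.minAreaRect(Q[(Q[:,2]>35)&(Q[:,2]<115)][:,:2].astype(np.float32))
        yw=r[2] if r[2]<45 else r[2]-90
        a=np.radians(yw); c=np.array(r[0]); L=(Q[:,:2]-c)@np.array([[np.cos(a),-np.sin(a)],[np.sin(a),np.cos(a)]])
        print(lab,n,np.round(r[0],1),np.round(r[1],1),"yaw",round(yw,2))
        # profile over the middle part |x| 45..100: max z by y
        m=(abs(L[:,0])>30)&(abs(L[:,0])<100)&(Q[:,2]>40)
        print("  y: n,medz,maxz",[(int(b),int(k.sum()),int(np.median(Q[k,2])),int(Q[k,2].max())) for b in range(-130,130,10) for k in [m&(L[:,1]>=b)&(L[:,1]<b+10)] if k.sum()>5])
        e=(Q[:,2]>92)&(Q[:,2]<112)&(abs(L[:,1])<38); print("  end rim x",np.percentile(L[e,0],[1,99]).round(1))
        g=(Q[:,2]>60)&(Q[:,2]<82)&(abs(L[:,0])<30)&(abs(L[:,1])<60); print("  grip",np.median(Q[g],0).round(1) if g.any() else None, "local",(L[g].min(0).round(),L[g].max(0).round()) if g.any() else None)
    return out
E
python3 - <<'E'
from h import *
D={}
for n in("scene","top"):
    z=np.load(n+"0.npz"); D[n]=(z["im"],pts(z["d"],z["K"],z["T"]))
tote(D,160,480,8,"pack"); tote(D,-470,-170,8,"empty",x1=675)
for n,(im,P) in D.items():
    q=(P[...,0]>630)&(P[...,0]<710)&(abs(P[...,1]-45)<35)&(P[...,2]>100); Q=P[q]
    if len(Q): r=cv2.minAreaRect(Q[:,:2].astype(np.float32)); print("handle",n,len(Q),np.round(r[0],1),np.round(r[1],1),round(r[2],1),np.percentile(Q,[2,50,98],axis=0).round(0).tolist())
go(433,51,150,187.4); go(433,51,30,187.4)
E
```

```text
pack scene [529.  319.4] [280.7 221.5] yaw 7.66
  y: n,medz,maxz [(-110, 176, 81, 85), (-100, 179, 51, 81), (-90, 55, 51, 55), (80, 120, 47, 55), (90, 203, 50, 83), (100, 176, 80, 85)]
  end rim x [-138.8  137.3]
  grip [530.9 315.6  70.9] local (array([ -6., -40.]), array([ 6., 38.]))
pack top [530.9 322.1] [282.6 219.6] yaw 7.86
  y: n,medz,maxz [(-110, 188, 84, 91), (-100, 137, 54, 62), (-90, 33, 54, 57), (80, 148, 49, 61), (90, 176, 54, 89), (100, 192, 83, 92)]
  end rim x [-138.1  137.5]
  grip [529.9 320.4  74.7] local (array([ -6., -38.]), array([ 5., 39.]))
empty scene [ 513.9 -326.4] [294.2 209.3] yaw 7.15
  y: n,medz,maxz [(-110, 157, 79, 83), (-100, 211, 80, 83), (-90, 283, 50, 54), (40, 252, 104, 109), (50, 42, 103, 106), (90, 258, 48, 53), (100, 78, 49, 53)]
  end rim x [107.6 120.9]
  grip [ 498.2 -325.2   69.8] local (array([-23., -33.]), array([-11.,  42.]))
empty top [ 515.6 -325.4] [298.8 208. ] yaw 7.46
  y: n,medz,maxz [(-110, 50, 80, 87), (-100, 176, 80, 88), (-90, 246, 50, 58), (40, 129, 107, 113), (50, 61, 107, 113), (90, 125, 51, 58), (100, 83, 51, 60)]
  end rim x [108.8 120.8]
  grip [ 499.  -326.    72.6] local (array([-22., -32.]), array([-12.,  43.]))
handle scene 373 [679.3  47.8] [37.6 72.1] 74.8 [[643.0, 23.0, 139.0], [683.0, 40.0, 156.0], [710.0, 55.0, 166.0]]
handle top 272 [675.9  44.2] [35.9 67.2] 89.2 [[644.0, 27.0, 143.0], [683.0, 45.0, 159.0], [709.0, 59.0, 168.0]]
tgt (433, 51, 150, 187.4) shift [-0.3683, -0.3915, 0.0832, -33.0561] t 0.1
tgt (433, 51, 30, 187.4) shift [-0.3683, -0.3915, 0.2032, -33.0561] t 0.1
```

Emit:
carry_out([
  [-0.368, -0.392, 0.083, -33, 1],
  [-0.368, -0.392, 0.083, -33, 1],
  [-0.368, -0.392, 0.083, -33, 1],
  [-0.368, -0.392, 0.083, -33, 1],
  [-0.368, -0.392, 0.083, -33, 1],
  [-0.368, -0.392, 0.083, -33, 1],
  [-0.368, -0.392, 0.083, -33, 1],
  [-0.368, -0.392, 0.083, -33, 1],
  [-0.368, -0.392, 0.083, -33, 1],
  [-0.368, -0.392, 0.083, -33, 1],
  [-0.368, -0.392, 0.083, -33, 1],
  [-0.368, -0.392, 0.083, -33, 1],
  [-0.368, -0.392, 0.083, -33, 1],
  [-0.368, -0.392, 0.083, -33, 1],
])

```text
t: 1.85
eef_pos: [432.5, 51.3, 321.8]
tcp_rot: [3.142, 0.0, -3.012]
ft_force: [-0.0, -0.4, 0.2]
opening: 1.002
grip_force: 0.0
```

```bash
python3 - <<'E'
from h import *
for n in("scene","top"):
    im,d,K,T=snap(n); P=pts(d,K,T); z=P[...,2]; save(n+"1",im)
    m=((z>15)&(z<56)&(P[...,0]>100)&(P[...,0]<900)&(abs(P[...,1])<800)).astype(np.uint8)
    k,l,st,c=cv2.connectedComponentsWithStats(m)
    for i in range(1,k):
        Q=P[l==i]; r=cv2.minAreaRect(Q[:,:2].astype(np.float32))
        if 20<min(r[1])<50 and 50<max(r[1])<100: print(n,c[i].round(),np.round(r[0],1),np.round(r[1],1),round(r[2],1),im[l==i].mean(0).round())
go(433,51,30,187.4)
E
```

```text
scene [353. 130.] [232.8 430.6] [42.7 99.2] 25.2 [27. 34. 43.]
scene [340. 144.] [249.4 363.4] [35.1 94.4] 43.6 [29. 35. 44.]
scene [601. 203.] [851.7 629.3] [83.5 42.1] 34.6 [79. 72. 67.]
scene [300. 227.] [432.7  50.2] [83.8 37.8] 7.0 [25. 20. 18.]
scene [160. 249.] [ 276.4 -227.6] [37.5 84.3] 12.2 [38. 77. 44.]
scene [257. 251.] [420.7 -69.2] [85.6 33.8] 4.8 [36. 24. 19.]
scene [286. 397.] [ 729.4 -243.5] [36.4 83.2] 37.4 [42. 86. 49.]
scene [203. 457.] [ 716.9 -405.9] [59.3 24.9] 76.7 [71. 70. 64.]
top [272. 119.] [830.9 107.8] [62.5 43.9] 85.6 [42. 41. 40.]
top [407. 157.] [ 730.7 -240.3] [36.1 84.6] 37.4 [ 61. 109.  66.]
top [461. 171.] [ 692.9 -382.8] [58.4 24.3] 25.8 [87. 83. 77.]
top [342. 277.] [421.8 -66.2] [85.7 34.1] 3.8 [53. 42. 37.]
top [405. 333.] [ 277.6 -225.9] [37.5 84.3] 12.8 [49. 93. 53.]
tgt (433, 51, 30, 187.4) shift [-0.0005, -0.0001, 0.1208, -0.0199] t 1.95
```

View pics/top1.png

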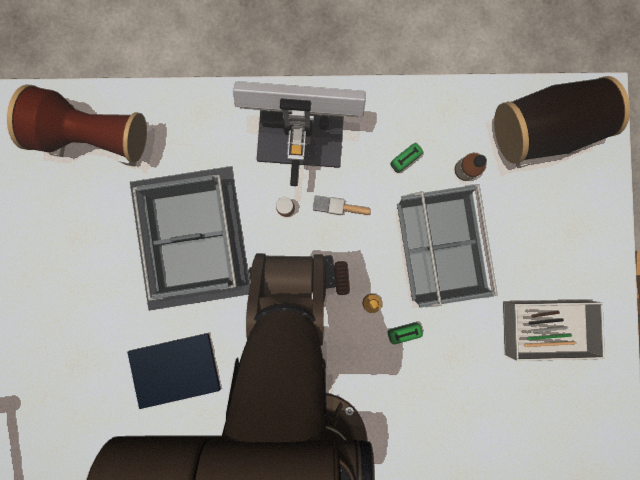

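With the arm moved, the formerly hidden bench corner (lower left) holds only the blue plate at (173,370). That leaves just the slit drum and the rasp to pack. Now descending to grasp the drum.

Emit:
carry_out([
  [0, 0, 0.05, 0, 1],
  [0, 0, 0.1, 0, 1],
  [0, 0, 0.121, 0, 1],
  [0, 0, 0.121, 0, 1],
  [0, 0, 0.121, 0, 0.2],
  [0, 0, 0.121, 0, 0.2],
  [0, 0, 0.121, 0, 0.2],
  [0, 0, 0.121, 0, 0.2],
  [0, 0, 0.121, 0, 0.2],
  [0, 0, 0.121, 0, 0.2],
  [0, 0, 0.09, 0, 0.2],
  [0, 0, 0.03, 0, 0.2],
  [0, 0, -0.03, 0, 0.2],
  [0, 0, -0.05, 0, 0.2],
])

```text
t: 3.7
eef_pos: [432.4, 50.7, 374.9]
tcp_rot: [-3.141, 0.005, -3.013]
ft_force: [-1.1, 1.0, -0.8]
opening: 0.374
grip_force: 30.0
```

```bash
python3 - <<'E'
from h import *
# pack-tote local -> world, centre (530,320) yaw 7.75
a=np.radians(7.75); f=lambda x,y:(530+x*np.cos(a)-y*np.sin(a),320+x*np.sin(a)+y*np.cos(a))
go(*f(-60,0),160,187.75); go(*f(60,0),160,187.75)
E
```

```text
tgt (np.float64(470.54804615678705), np.float64(311.90894418357664), 160, 187.75) shift [-0.0713, 0.2541, 0.0439, -0.401] t 3.7
tgt (np.float64(589.4519538432129), np.float64(328.09105581642336), 160, 187.75) shift [-0.1913, 0.255, 0.0439, -0.401] t 3.7
```

Emit:
carry_out([
  [-0.071, 0.06, 0, 0, 0.2],
  [-0.071, 0.12, 0, 0, 0.2],
  [-0.071, 0.18, 0, 0, 0.2],
  [-0.071, 0.254, 0, 0, 0.2],
  [-0.071, 0.254, 0, 0, 0.2],
  [-0.071, 0.254, 0, 0, 0.2],
  [-0.071, 0.254, 0.05, 0, 0.2],
  [-0.071, 0.254, 0.1, 0, 0.2],
  [-0.071, 0.254, 0.13, 0, 0.2],
  [-0.071, 0.254, 0.145, 0, 0.2],
  [-0.071, 0.254, 0.155, 0, 0.2],
  [-0.071, 0.254, 0.157, 0, 0.2],
  [-0.071, 0.254, 0.157, 0, 0.2],
  [-0.071, 0.254, 0.157, 0, 0.6],
  [-0.071, 0.254, 0.157, 0, 0.6],
  [-0.071, 0.254, 0.157, 0, 0.6],
  [-0.071, 0.254, 0.1, 0, 0.6],
  [-0.071, 0.254, 0.04, 0, 0.6],
  [-0.071, 0.254, 0, 0, 0.6],
  [-0.071, 0.254, 0, 0, 0.6],
])

```text
t: 6.2
eef_pos: [470.6, 311.8, 374.5]
tcp_rot: [3.14, 0.005, -3.013]
ft_force: [0.1, -0.3, -0.6]
opening: 0.601
grip_force: 0.0
```

```bash
python3 - <<'E'
from h import *
for n in("scene","top"):
    im,d,K,T=snap(n); P=pts(d,K,T); z=P[...,2]; save(n+"2",im)
    m=((z>15)&(z<56)&(P[...,0]>300)&(P[...,0]<700)&(P[...,1]>-180)&(P[...,1]<160)).astype(np.uint8)
    k,l,st,c=cv2.connectedComponentsWithStats(m)
    for i in range(1,k):
        Q=P[l==i]; r=cv2.minAreaRect(Q[:,:2].astype(np.float32))
        if 20<min(r[1])<50 and 50<max(r[1])<100: print(n,c[i].round(),np.round(r[0],1),np.round(r[1],1),round(r[2],1),im[l==i].mean(0).round())
go(421.5,-67.7,150,184); go(421.5,-67.7,29,184)
E
```

```text
scene [257. 251.] [420.8 -70.3] [85.5 34.6] 4.8 [43. 29. 22.]
top [342. 278.] [421.9 -66.2] [85.5 34.3] 3.7 [78. 59. 51.]
tgt (421.5, -67.7, 150, 184) shift [0.0969, -0.37, 0.0503, 3.3521] t 6.3
tgt (421.5, -67.7, 29, 184) shift [0.0969, -0.37, 0.1713, 3.3521] t 6.3
```

View pics/scene2.png

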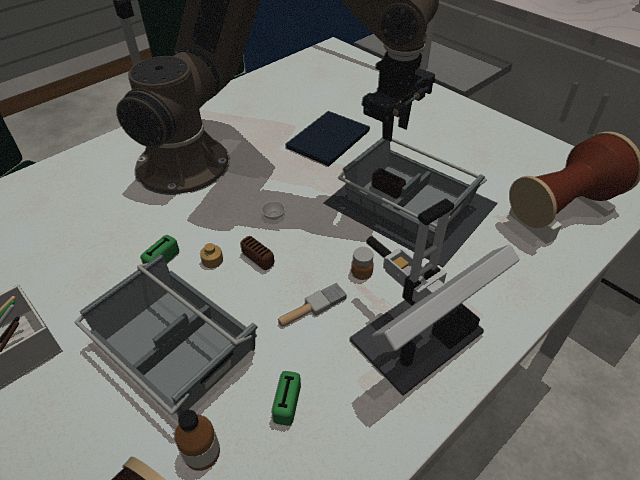

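The drum lies in the near compartment at (388,183), and the rasp is unmoved at (257,252). Next is the rasp.

Emit:
carry_out([
  [0.02, -0.06, 0, 0, 1],
  [0.04, -0.12, 0, 1, 1],
  [0.06, -0.18, 0, 2, 1],
  [0.08, -0.24, 0, 3, 1],
  [0.097, -0.3, 0, 3.3, 1],
  [0.097, -0.35, 0, 3.3, 1],
  [0.097, -0.37, 0, 3.3, 1],
  [0.097, -0.37, 0.03, 3.3, 1],
  [0.097, -0.37, 0.09, 3.3, 1],
  [0.097, -0.37, 0.14, 3.3, 1],
  [0.097, -0.37, 0.171, 3.3, 1],
  [0.097, -0.37, 0.171, 3.3, 1],
  [0.097, -0.37, 0.171, 3.3, 0.2],
  [0.097, -0.37, 0.171, 3.3, 0.2],
  [0.097, -0.37, 0.171, 3.3, 0.2],
  [0.097, -0.37, 0.171, 3.3, 0.2],
  [0.097, -0.37, 0.171, 3.3, 0.2],
  [0.097, -0.37, 0.12, 3.3, 0.2],
  [0.097, -0.37, 0.06, 3.3, 0.2],
  [0.097, -0.37, 0, 3.3, 0.2],
])

```text
t: 8.8
eef_pos: [421.3, -67.6, 373.6]
tcp_rot: [3.141, -0.0, -3.071]
ft_force: [0.7, -0.4, -0.8]
opening: 0.229
grip_force: 0.0
```

```bash
python3 - <<'E'
from h import *
a=np.radians(7.75); f=lambda x,y:(530+x*np.cos(a)-y*np.sin(a),320+x*np.sin(a)+y*np.cos(a))
go(*f(60,0),204,187.75); go(*f(60,0),46,187.75); print(env.state()["opening"],env.state()["grip_force"])
E
```

```text
tgt (np.float64(589.4519538432129), np.float64(328.09105581642336), 204, 187.75) shift [-0.1956, 0.3828, -0.0014, -3.7074] t 8.8
tgt (np.float64(589.4519538432129), np.float64(328.09105581642336), 46, 187.75) shift [-0.1956, 0.3828, 0.1566, -3.7074] t 8.8
0.22920247214022355 0.0
```

```bash
cat > inst.py <<'E'
from h import *
for n in("scene","top"):
    im,d,K,T=snap(n); P=pts(d,K,T); z=P[...,2]; save("cur_"+n,im)
    m=((z>12)&(z<56)&(P[...,0]>300)&(P[...,0]<700)&(P[...,1]>-180)&(P[...,1]<160)).astype(np.uint8)
    k,l,st,c=cv2.connectedComponentsWithStats(m)
    for i in range(1,k):
        Q=P[l==i]; r=cv2.minAreaRect(Q[:,:2].astype(np.float32))
        if len(Q)>60: print(n,c[i].round(),len(Q),np.round(r[0],1),np.round(r[1],1),round(r[2],1),im[l==i].mean(0).round(),Q[:,2].max().round())
E
python3 inst.py; cp pics/cur_scene.png pics/scene3.png; cp h.py h2.py; python3 - <<'E'
import cv2
a=cv2.imread('pics/scene3.png')[120:320,160:420]; cv2.imwrite('pics/scene3c.png',cv2.resize(a,None,fx=3,fy=3,interpolation=2))
E
```

```text
scene [273. 208.] 240 [334.   46.4] [56.5 57.2] 37.1 [139. 138. 133.] 28.0
scene [257. 252.] 648 [420.5 -70.1] [87.9 34.4] 4.3 [38. 26. 20.] 48.0
scene [211. 254.] 379 [ 355.6 -146.2] [47.4 44.4] 70.4 [77. 62. 38.] 49.0
scene [362. 267.] 315 [612.5  67.2] [47.2 32.1] 42.4 [64. 49. 37.] 56.0
scene [315. 302.] 907 [604.2 -72. ] [150.5  43.6] 80.5 [127. 118. 106.] 23.0
top [337. 206.] 662 [606.2 -70.1] [149.4  42.5] 79.6 [157. 143. 130.] 30.0
top [297. 312.] 281 [335.6  49.9] [56.4 56.7] 88.8 [173. 168. 162.] 34.0
```

View pics/scene3c.png

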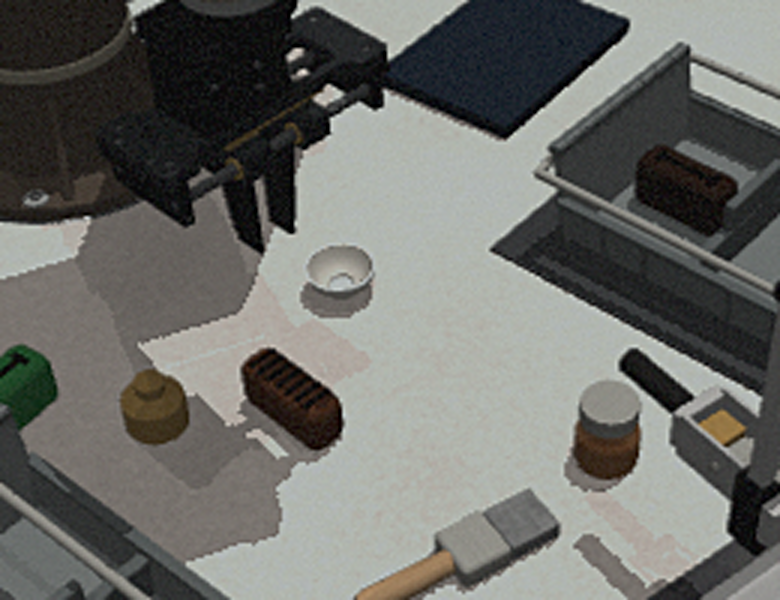

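The rasp at (257,252) is unmoved: the fingers had not closed before the lift. I'll retry with more dwell.

Emit:
carry_out([
  [0, 0, 0, 0, 0.6],
  [0, 0, 0, 0, 0.6],
  [0, 0, 0, 0, 0.6],
  [0, 0, 0.05, 0, 0.6],
  [0, 0, 0.1, 0, 0.6],
  [0, 0, 0.15, 0, 0.6],
  [0, 0, 0.173, 0, 0.6],
  [0, 0, 0.173, 0, 0.6],
  [0, 0, 0.173, 0, 0.2],
  [0, 0, 0.173, 0, 0.2],
  [0, 0, 0.173, 0, 0.2],
  [0, 0, 0.173, 0, 0.2],
  [0, 0, 0.173, 0, 0.2],
  [0, 0, 0.173, 0, 0.2],
  [0, 0, 0.173, 0, 0.2],
  [0, 0, 0.173, 0, 0.2],
  [0, 0, 0.12, 0, 0.2],
  [0, 0, 0.06, 0, 0.2],
  [0, 0, 0, 0, 0.2],
  [0, 0, 0, 0, 0.2],
])

```text
t: 11.4
eef_pos: [421.4, -67.5, 375.7]
tcp_rot: [-3.138, 0.008, -3.071]
ft_force: [0.1, -0.5, -1.9]
opening: 0.358
grip_force: 30.0
```

Emit:
carry_out([
  [-0.03, 0.06, 0, 0, 0.2],
  [-0.06, 0.12, 0, 0, 0.2],
  [-0.09, 0.18, 0, -1, 0.2],
  [-0.12, 0.24, 0, -2, 0.2],
  [-0.15, 0.3, 0, -3, 0.2],
  [-0.18, 0.35, 0, -3.7, 0.2],
  [-0.196, 0.383, 0, -3.7, 0.2],
  [-0.196, 0.383, 0, -3.7, 0.2],
  [-0.196, 0.383, 0.06, -3.7, 0.2],
  [-0.196, 0.383, 0.11, -3.7, 0.2],
  [-0.196, 0.383, 0.14, -3.7, 0.2],
  [-0.196, 0.383, 0.157, -3.7, 0.2],
  [-0.196, 0.383, 0.157, -3.7, 0.2],
  [-0.196, 0.383, 0.157, -3.7, 0.2],
  [-0.196, 0.383, 0.157, -3.7, 0.6],
  [-0.196, 0.383, 0.157, -3.7, 0.6],
  [-0.196, 0.383, 0.157, -3.7, 0.6],
  [-0.196, 0.383, 0.1, -3.7, 0.6],
  [-0.196, 0.383, 0.04, -3.7, 0.6],
  [-0.196, 0.383, 0, -3.7, 0.2],
])

```text
t: 13.9
eef_pos: [590.0, 328.2, 374.9]
tcp_rot: [3.141, 0.003, -3.006]
ft_force: [-0.3, -0.2, -0.0]
opening: 0.542
grip_force: 0.0
```

Emit:
carry_out([
  [0.06, -0.06, 0, 0, 0.17],
  [0.1, -0.12, 0, 0, 0.17],
  [0.14, -0.18, 0, 0, 0.17],
  [0.16, -0.24, 0, 0, 0.17],
  [0.16, -0.3, 0, 0, 0.17],
  [0.16, -0.36, 0, 0, 0.17],
  [0.16, -0.36, 0, 0, 0.17],
  [0.16, -0.36, 0, 0, 0.17],
])

```text
t: 14.9
eef_pos: [480.1, -52.0, 371.8]
tcp_rot: [-3.141, 0.0, -3.01]
ft_force: [-0.8, -0.0, 0.1]
opening: 0.168
grip_force: 0.0
```

```bash
python3 - <<'E'
from h import *
D={}
for n in("scene","top"):
    im,d,K,T=snap(n); D[n]=(im,pts(d,K,T)); save(n+"4",im)
tote(D,160,480,8,"pack")
for n,(im,P) in D.items():
  Q=P.reshape(-1,3); Q=Q[(Q[:,0]>380)&(Q[:,0]<690)&(Q[:,1]>170)&(Q[:,1]<470)]
  a=np.radians(7.75); L=(Q[:,:2]-[530,320])@np.array([[np.cos(a),-np.sin(a)],[np.sin(a),np.cos(a)]])
  for s in(1,-1):
    k=(abs(L[:,0])<60)&(s*L[:,1]>98)&(s*L[:,1]<120)&(Q[:,2]>70)&(Q[:,2]<95)
    print(n,"bar",s,k.sum(),np.median(L[k,1]).round(1),np.percentile(Q[k,2],[5,50,95]).round(1))
    k=(abs(L[:,0]-s*60)<50)&(abs(L[:,1])<40)&(Q[:,2]>25)&(Q[:,2]<75)
    r=cv2.minAreaRect(L[k].astype(np.float32)); print("  inst",np.round(r[0],1),np.round(r[1],1),np.percentile(Q[k,2],98).round(1))
a=np.hstack([cv2.resize(D["scene"][0][120:260,310:510],(400,280)),cv2.resize(D["top"][0][155:320,120:260],(340,401))[:280]])
save("crop4",a)
E
```

```text
pack scene [528.2 319.3] [281.9 221.9] yaw 7.84
  y: n,medz,maxz [(-110, 173, 81, 85), (-100, 180, 51, 81), (-90, 60, 51, 54), (-30, 90, 46, 58), (-20, 289, 54, 63), (-10, 146, 58, 63), (0, 119, 58, 62), (10, 21, 57, 58), (80, 119, 45, 55), (90, 202, 50, 83), (100, 177, 80, 85)]
  end rim x [-137.5  138.1]
  grip [530.2 314.4  70.8] local (array([-27., -39.]), array([27., 37.]))
pack top [530.8 322.3] [282.3 219.1] yaw 7.77
  y: n,medz,maxz [(-110, 187, 84, 91), (-100, 142, 54, 61), (-90, 30, 52, 59), (-30, 93, 51, 61), (-20, 253, 59, 69), (-10, 225, 61, 67), (0, 207, 60, 67), (10, 45, 56, 61), (80, 143, 48, 60), (90, 170, 54, 87), (100, 191, 83, 91)]
  end rim x [-138.   137.4]
  grip [529.9 320.5  73. ] local (array([-30., -38.]), array([30., 38.]))
scene bar 1 147 104.0 [76.7 80.9 84. ]
  inst [50.8 -5.9] [36.8 66.3] 60.5
scene bar -1 175 -105.7 [77.  81.6 84.3]
  inst [-61.1  -6.3] [84.9 39.2] 61.9
top bar 1 168 105.8 [79.3 84.2 89.3]
  inst [59.6 -1. ] [36.2 86.4] 64.9
top bar -1 160 -103.5 [79.8 84.5 88.5]
  inst [-59.6   3.7] [83.3 50. ] 66.2
```

View pics/crop4.png

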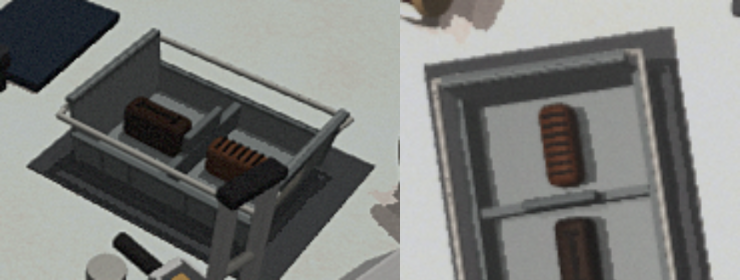

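Both instruments lie in the tote: the drum in the near compartment, the rasp in the far one. The bars measure about ±105 mm from the tote's centre at z ≈ 81, matching the text. Next I'll swing the +y bail with the fingers set as a loose cage, because the fixed grip force is too strong to pinch with.

```bash
cat >> h.py <<'E'
def loc(c,yaw,x,y):
    a=np.radians(yaw); return c[0]+x*np.cos(a)-y*np.sin(a), c[1]+x*np.sin(a)+y*np.cos(a)
PK=((530,320),7.8)
E
python3 - <<'E'
from h import *
go(*loc(*PK,0,105),201,187.8); go(*loc(*PK,0,105),85,187.8)
e=np.linspace(3.40,0.49,13); print(np.round(np.c_[-34*np.cos(e)+34*np.cos(3.4), 34*np.sin(e)-34*np.sin(3.4)],0).tolist())
E
```

```text
tgt (np.float64(515.749864894398), np.float64(424.0285232495016), 201, 187.8) shift [-0.099, 0.4649, -0.0002, -0.1002] t 15.0
tgt (np.float64(515.749864894398), np.float64(424.0285232495016), 85, 187.8) shift [-0.099, 0.4649, 0.1158, -0.1002] t 15.0
[[0.0, 0.0], [1.0, 8.0], [0.0, 16.0], [-3.0, 24.0], [-7.0, 31.0], [-13.0, 36.0], [-20.0, 40.0], [-28.0, 42.0], [-37.0, 42.0], [-45.0, 41.0], [-52.0, 37.0], [-58.0, 31.0], [-63.0, 25.0]]
```

Emit:
carry_out([
  [-0.02, 0.06, 0, 0, 0.21],
  [-0.04, 0.12, 0, 0, 0.21],
  [-0.06, 0.18, 0, 0, 0.21],
  [-0.08, 0.24, 0, 0, 0.21],
  [-0.099, 0.3, 0, 0, 0.21],
  [-0.099, 0.36, 0, 0, 0.21],
  [-0.099, 0.42, 0, 0, 0.21],
  [-0.099, 0.465, 0, 0, 0.21],
  [-0.099, 0.465, 0, 0, 0.21],
  [-0.099, 0.465, 0, 0, 0.21],
  [-0.099, 0.465, 0.05, 0, 0.21],
  [-0.099, 0.465, 0.085, 0, 0.21],
  [-0.099, 0.465, 0.105, 0, 0.21],
  [-0.099, 0.465, 0.116, 0, 0.21],
  [-0.099, 0.465, 0.116, 0, 0.21],
  [-0.099, 0.465, 0.116, 0, 0.21],
])

```text
t: 17.0
eef_pos: [515.8, 423.9, 256.8]
tcp_rot: [3.141, 0.001, -3.007]
ft_force: [-0.1, 0.3, 0.1]
opening: 0.208
grip_force: 0.0
```

Emit:
carry_out([
  [0, 0.001, -0.008, 0, 0.21],
  [0, 0, -0.016, 0, 0.21],
  [0, -0.003, -0.024, 0, 0.21],
  [0, -0.007, -0.031, 0, 0.21],
  [0, -0.013, -0.036, 0, 0.21],
  [0, -0.02, -0.04, 0, 0.21],
  [0, -0.028, -0.042, 0, 0.21],
  [0, -0.037, -0.042, 0, 0.21],
  [0, -0.045, -0.041, 0, 0.21],
  [0, -0.052, -0.037, 0, 0.21],
  [0, -0.058, -0.031, 0, 0.21],
  [0, -0.063, -0.025, 0, 0.21],
  [0, -0.063, -0.025, 0, 0.21],
  [0, -0.063, -0.025, 0, 0.21],
  [0, -0.062, -0.05, 0, 0.21],
  [0, -0.062, -0.09, 0, 0.21],
  [0, -0.062, -0.116, 0, 0.21],
  [0, -0.062, -0.116, 0, 0.21],
])

```text
t: 19.25
eef_pos: [523.8, 362.9, 373.9]
tcp_rot: [3.14, 0.004, -3.006]
ft_force: [0.4, 0.4, -0.2]
opening: 0.209
grip_force: 0.0
```

```bash
cat > bars.py <<'E'
from h import *
import sys
def bars(C,n0="",views=("scene","top")):
    for n in views:
        im,d,K,T=snap(n); P=pts(d,K,T); save("cur_"+n,im)
        Q=P.reshape(-1,3); a=np.radians(C[1]); L=(Q[:,:2]-C[0])@np.array([[np.cos(a),-np.sin(a)],[np.sin(a),np.cos(a)]])
        for s in(1,-1):
            for lab,lo,hi,z0,z1 in(("out",97,122,68,98),("in",28,60,97,120)):
                k=(abs(L[:,0])<110)&(s*L[:,1]>lo)&(s*L[:,1]<hi)&(Q[:,2]>z0)&(Q[:,2]<z1)
                if k.sum()>40: print(n,n0,"bail",s,lab,k.sum(),"y",np.median(L[k,1]).round(1),"z",np.median(Q[k,2]).round(1))
E
python3 - <<'E'
from bars import *
bars(PK); go(*loc(*PK,0,-105),201,187.8); go(*loc(*PK,0,-105),85,187.8)
E
```

```text
scene  bail 1 out 276 y 103.6 z 80.8
scene  bail -1 out 276 y -105.7 z 81.5
top  bail -1 out 294 y -103.5 z 84.3
tgt (np.float64(544.250135105602), np.float64(215.97147675049843), 201, 187.8) shift [-0.0006, -0.1481, -0.0008, -0.0459] t 19.35
tgt (np.float64(544.250135105602), np.float64(215.97147675049843), 85, 187.8) shift [-0.0006, -0.1481, 0.1152, -0.0459] t 19.35
```

The bar is still out: a cage cannot lift it, because it starts below pivot level. I'll pinch it as softly as the opening command allows, lift it just above the pivot, loosen to a cage, and push it inward.

Emit:
carry_out([
  [0, 0.062, 0, 0, 0.21],
  [0, 0.062, 0, 0, 0.21],
  [0, 0.062, 0.05, 0, 0.21],
  [0, 0.062, 0.1, 0, 0.21],
  [0, 0.062, 0.121, 0, 0.21],
  [0, 0.062, 0.121, 0, 0.21],
  [0, 0.062, 0.121, 0, 0.12],
  [0, 0.062, 0.121, 0, 0.1],
  [0, 0.062, 0.121, 0, 0.09],
  [0, 0.062, 0.121, 0, 0.083],
  [0, 0.062, 0.121, 0, 0.083],
  [0, 0.062, 0.121, 0, 0.083],
  [0, 0.062, 0.121, 0, 0.083],
])

```text
t: 20.98
eef_pos: [515.5, 424.7, 252.0]
tcp_rot: [3.139, 0.002, -3.006]
ft_force: [-1.0, 5.9, -0.3]
opening: 0.083
grip_force: 2.9
```

The soft pinch works: opening 0.083 gives 2.9 N. I'll ease 1 mm outward and swing the full arc.

Emit:
carry_out([
  [0, 0.001, 0, 0, 0.082],
  [0, 0.001, -0.004, 0, 0.081],
  [0, 0.002, -0.008, 0, 0.081],
  [0, 0.001, -0.016, 0, 0.081],
  [0, -0.002, -0.024, 0, 0.081],
  [0, -0.006, -0.031, 0, 0.081],
  [0, -0.012, -0.036, 0, 0.081],
  [0, -0.019, -0.04, 0, 0.081],
  [0, -0.027, -0.042, 0, 0.081],
  [0, -0.036, -0.042, 0, 0.081],
  [0, -0.044, -0.041, 0, 0.081],
  [0, -0.051, -0.037, 0, 0.081],
  [0, -0.057, -0.031, 0, 0.081],
  [0, -0.062, -0.025, 0, 0.081],
  [0, -0.062, -0.025, 0, 0.081],
  [0, -0.062, -0.025, 0, 0.21],
  [0, -0.062, -0.025, 0, 0.21],
  [0, -0.062, -0.06, 0, 0.21],
  [0, -0.062, -0.1, 0, 0.21],
  [0, -0.062, -0.121, 0, 0.21],
])

```text
t: 23.48
eef_pos: [523.6, 363.0, 373.9]
tcp_rot: [3.14, 0.002, -3.006]
ft_force: [0.7, -0.3, -0.5]
opening: 0.207
grip_force: 0.0
```

```bash
python3 - <<'E'
from bars import *
bars(PK); go(*loc(*PK,0,-105),201,187.8); go(*loc(*PK,0,-105),82,187.8)
E
```

```text
scene  bail 1 in 296 y 37.9 z 105.7
scene  bail -1 out 281 y -108.7 z 81.4
top  bail 1 in 218 y 39.9 z 108.8
top  bail -1 out 295 y -106.4 z 84.6
tgt (np.float64(544.250135105602), np.float64(215.97147675049843), 201, 187.8) shift [-0.0005, -0.1484, 0.0021, -0.0313] t 23.57
tgt (np.float64(544.250135105602), np.float64(215.97147675049843), 82, 187.8) shift [-0.0005, -0.1484, 0.1211, -0.0313] t 23.57
```

The +y bail is in (z ≈ 106), and the tote slid about 2.8 mm toward −y. The −y bail is next, allowing for that.

Emit:
carry_out([
  [0, -0.06, 0, 0, 0.21],
  [0, -0.12, 0, 0, 0.21],
  [0, -0.151, 0, 0, 0.21],
  [0, -0.151, 0, 0, 0.21],
  [0, -0.151, 0.05, 0, 0.21],
  [0, -0.151, 0.1, 0, 0.21],
  [0, -0.151, 0.121, 0, 0.21],
  [0, -0.151, 0.121, 0, 0.21],
  [0, -0.151, 0.121, 0, 0.12],
  [0, -0.151, 0.121, 0, 0.1],
  [0, -0.151, 0.121, 0, 0.09],
  [0, -0.151, 0.121, 0, 0.083],
  [0, -0.151, 0.121, 0, 0.083],
  [0, -0.151, 0.121, 0, 0.083],
  [0, -0.151, 0.121, 0, 0.083],
])

```text
t: 25.45
eef_pos: [544.2, 213.8, 252.1]
tcp_rot: [3.14, 0.002, -3.007]
ft_force: [-1.2, 7.0, 0.8]
opening: 0.085
grip_force: 3.7
```

Emit:
carry_out([
  [0, 0.001, 0, 0, 0.083],
  [0, 0.001, -0.004, 0, 0.082],
  [0, 0, -0.008, 0, 0.081],
  [0, 0.001, -0.016, 0, 0.081],
  [0, 0.004, -0.024, 0, 0.081],
  [0, 0.008, -0.031, 0, 0.081],
  [0, 0.014, -0.036, 0, 0.081],
  [0, 0.021, -0.04, 0, 0.081],
  [0, 0.029, -0.042, 0, 0.081],
  [0, 0.038, -0.042, 0, 0.081],
  [0, 0.046, -0.041, 0, 0.081],
  [0, 0.053, -0.037, 0, 0.081],
  [0, 0.059, -0.031, 0, 0.081],
  [0, 0.064, -0.025, 0, 0.081],
  [0, 0.064, -0.025, 0, 0.081],
  [0, 0.064, -0.025, 0, 0.21],
  [0, 0.064, -0.025, 0, 0.21],
  [0, 0.064, -0.06, 0, 0.21],
  [0, 0.064, -0.1, 0, 0.21],
  [0, 0.064, -0.121, 0, 0.21],
])

```text
t: 27.95
eef_pos: [535.5, 276.5, 373.8]
tcp_rot: [3.141, 0.002, -3.006]
ft_force: [-0.1, -0.1, -0.0]
opening: 0.21
grip_force: 0.0
```

```bash
python3 - <<'E'
from bars import *
bars(PK); go(500,-75,201,187.6)
D={}
for n in("scene","top"):
    im,d,K,T=snap(n); D[n]=(im,pts(d,K,T))
tote(D,-470,-170,8,"empty",x1=675)
E
```

```text
scene  bail 1 in 278 y 36.0 z 105.5
scene  bail -1 in 306 y -48.3 z 106.3
top  bail -1 in 89 y -46.4 z 108.5
tgt (500, -75, 201, 187.6) shift [0.0826, -0.3435, 0.0019, 0.1435] t 28.05
empty scene [ 516.8 -326.4] [296.1 213.3] yaw 6.13
  y: n,medz,maxz [(-110, 132, 80, 84), (-100, 244, 80, 83), (-90, 269, 50, 53), (40, 230, 104, 108), (50, 63, 105, 107), (80, 7, 42, 45), (90, 248, 49, 53), (100, 81, 49, 52)]
  end rim x [104.4 118.2]
  grip [ 498.3 -324.8   69.9] local (array([-27., -33.]), array([-14.,  43.]))
empty top [ 515.8 -325.6] [298.6 207.8] yaw 7.71
  y: n,medz,maxz [(-110, 43, 80, 85), (-100, 180, 81, 89), (-90, 251, 50, 60), (40, 127, 106, 111), (50, 64, 106, 111), (90, 125, 51, 58), (100, 84, 51, 56)]
  end rim x [108.7 120.7]
  grip [ 499.1 -324.2   72.6] local (array([-22., -32.]), array([-12.,  45.]))
```

Both bails are in. I'll re-measure the empty tote with tighter bounds that exclude the bottle, then its bars.

Emit:
carry_out([
  [0.02, -0.06, 0, 0, 0.21],
  [0.04, -0.12, 0, 0, 0.21],
  [0.06, -0.18, 0, 0, 0.21],
  [0.08, -0.24, 0, 0, 0.21],
  [0.08, -0.3, 0, 0, 0.21],
  [0.08, -0.34, 0, 0, 0.21],
  [0.08, -0.34, 0, 0, 0.21],
])

```text
t: 29.02
eef_pos: [502.2, -73.6, 370.3]
tcp_rot: [3.141, -0.002, -3.01]
ft_force: [0.6, 0.2, 0.5]
opening: 0.209
grip_force: 0.0
```

```bash
cat > fit.py <<'E'
from h import *
def fit(c0,yaw0,zoff,views=("scene","top")):
    "tote centre+yaw from the end rims (tops z 98+zoff, |x| 128..138)"
    R=[]
    for n in views:
        im,d,K,T=snap(n); P=pts(d,K,T); save("cur_"+n,im); Q=P.reshape(-1,3); Q=Q[~np.isnan(Q[:,0])]
        c=np.array(c0,float); yw=yaw0
        for _ in range(4):
            a=np.radians(yw); L=(Q[:,:2]-c)@np.array([[np.cos(a),-np.sin(a)],[np.sin(a),np.cos(a)]])
            b=(abs(L[:,1])<115)&(abs(L[:,0])<150)
            side=[]; xs=[]
            r=b&(Q[:,2]>90+zoff)&(Q[:,2]<107+zoff)&(abs(abs(L[:,0])-133)<10)
            for s in(1,-1):
                k=r&(s*L[:,0]>0)&(abs(L[:,1])<36); xs.append(np.median(L[k,0])) ; side.append(np.polyfit(L[k,1],L[k,0],1)[0])
            # side walls: z~50 band, outer edges
            w=b&(Q[:,2]>38+zoff)&(Q[:,2]<60+zoff)&(abs(L[:,0])<110)&(abs(L[:,1])>75)&(abs(L[:,1])<105)
            ys=[np.mean([np.percentile(L[w&(s*L[:,1]>0),1]*s,95)*s]) for s in(1,-1)]
            g=(Q[:,2]>62+zoff)&(Q[:,2]<82+zoff)&(abs(L[:,0])<9)&(abs(L[:,1])<50); gy=(L[g,1].min()+L[g,1].max())/2
            gx=np.median(L[g,0])
            c=c+np.array([np.cos(a),np.sin(a)])*np.mean(xs)*.9+np.array([-np.sin(a),np.cos(a)])*np.mean(ys)*.9
            yw+=-np.degrees(np.mean(side))*.8
        print(n,"c",c.round(1),"yaw",round(yw,2),"xs",np.round(xs,1),"ys",np.round(ys,1),"grip",round(gx,1),round(gy,1)); R.append([*c,yw])
    return np.mean(R,0)
E
python3 - <<'E'
from fit import *; from bars import bars
r=fit((499,-322),7.6,0); print(r.round(2)); C=(r[:2],r[2]); bars(C,"empty"); C=(r[:2],r[2])
r2=fit((530.5,314),7.8,3); print(r2.round(2))
go(*loc(*C,0,42),201,180+r[2]); go(*loc(*C,0,42),104,180+r[2])
E
```

```text
scene c [ 497.5 -322.5] yaw 7.73 xs [ 131.1 -131.2] ys [ 96.1 -96.1] grip 0.8 -1.1
top c [ 498.1 -321.9] yaw 7.67 xs [ 131.5 -131.5] ys [ 97.4 -97.4] grip -0.0 0.4
[ 497.79 -322.21    7.7 ]
scene empty bail 1 in 448 y 40.2 z 104.7
scene empty bail -1 out 532 y -106.0 z 80.4
top empty bail 1 in 303 y 43.0 z 106.6
top empty bail -1 out 294 y -103.5 z 81.9
scene c [529.3 315.1] yaw 8.31 xs [ 131.4 -131.4] ys [ 98.1 -98. ] grip 1.1 -0.8
top c [530.4 316.7] yaw 7.55 xs [ 131.3 -131.3] ys [ 97.2 -97.3] grip -0.1 0.2
[529.88 315.86   7.93]
tgt (np.float64(492.15745483789385), np.float64(-280.59283958923714), 201, np.float64(187.703604536973)) shift [0.0385, -0.207, -0.0005, 0.1237] t 29.32
tgt (np.float64(492.15745483789385), np.float64(-280.59283958923714), 104, np.float64(187.703604536973)) shift [0.0385, -0.207, 0.0965, 0.1237] t 29.32
```

Emit:
carry_out([
  [0.01, -0.06, 0, 0, 0.21],
  [0.02, -0.12, 0, 0, 0.21],
  [0.0385, -0.18, 0, 0, 0.21],
  [0.0385, -0.207, 0, 0, 0.21],
  [0.0385, -0.207, 0, 0, 0.21],
  [0.0385, -0.207, 0.04, 0, 0.21],
  [0.0385, -0.207, 0.08, 0, 0.21],
  [0.0385, -0.207, 0.0965, 0, 0.21],
  [0.0385, -0.207, 0.0965, 0, 0.21],
  [0.0385, -0.207, 0.0965, 0, 0.12],
  [0.0385, -0.207, 0.0965, 0, 0.1],
  [0.0385, -0.207, 0.0965, 0, 0.09],
  [0.0385, -0.207, 0.0965, 0, 0.083],
  [0.0385, -0.207, 0.0965, 0, 0.083],
  [0.0385, -0.207, 0.0965, 0, 0.083],
  [0.0385, -0.207, 0.0965, 0, 0.083],
])

```text
t: 31.32
eef_pos: [492.0, -280.6, 276.4]
tcp_rot: [3.14, 0.001, -3.007]
ft_force: [1.1, 10.0, 6.6]
opening: 0.088
grip_force: 5.1
```

Emit:
carry_out([
  [0, 0.0015, 0, 0, 0.083],
  [0, 0.006, -0.006, 0, 0.081],
  [0, 0.012, -0.012, 0, 0.081],
  [0, 0.019, -0.016, 0, 0.081],
  [0, 0.027, -0.017, 0, 0.081],
  [0, 0.036, -0.017, 0, 0.081],
  [0, 0.044, -0.015, 0, 0.081],
  [0, 0.051, -0.011, 0, 0.081],
  [0, 0.057, -0.006, 0, 0.081],
  [0, 0.061, 0.001, 0, 0.081],
  [0, 0.064, 0.009, 0, 0.081],
  [0, 0.065, 0.017, 0, 0.081],
  [0, 0.064, 0.024, 0, 0.081],
  [0, 0.064, 0.024, 0, 0.081],
  [0, 0.064, 0.024, 0, 0.21],
  [0, 0.064, 0.024, 0, 0.21],
  [0, 0.064, -0.02, 0, 0.21],
  [0, 0.064, -0.07, 0, 0.21],
  [0, 0.064, -0.1, 0, 0.21],
  [0, 0.064, -0.1, 0, 0.21],
])

```text
t: 33.83
eef_pos: [483.2, -218.3, 377.6]
tcp_rot: [-3.138, 0.004, -3.007]
ft_force: [0.0, -0.7, 1.6]
opening: 0.211
grip_force: 0.0
```

```bash
python3 - <<'E'
from fit import *; from bars import bars
r=fit((498,-322),7.6,0); C=(r[:2],r[2]); print(r.round(2)); bars(C,"empty")
go(*r[:2],201,90+r[2]); go(*r[:2],62,90+r[2]); print(np.round(env.state()["joints"],2))
E
```

```text
scene c [ 497.2 -322.9] yaw 7.64 xs [ 131. -131.] ys [ 96.3 -96.4] grip 0.6 -0.8
  return _methods._mean(a, axis=axis, dtype=dtype,
  ret = ret.dtype.type(ret / rcount)
Traceback (most recent call last):
  File "fit.py", line 14, in fit
    k=r&(s*L[:,0]>0)&(abs(L[:,1])<36); xs.append(np.median(L[k,0])) ; side.append(np.polyfit(L[k,1],L[k,0],1)[0])
                                                                                  ~~~~~~~~~~^^^^^^^^^^^^^^^^^
TypeError: expected non-empty vector for x
```

```bash
python3 - <<'E'
from bars import *
C=((497.6,-322.4),7.7); bars(C,"empty")
go(*C[0],204,97.7); go(*C[0],62,97.7); print(np.round(env.state()["joints"],2))
E
```

```text
scene empty bail 1 out 402 y 102.2 z 80.0
scene empty bail -1 out 537 y -106.5 z 80.4
top empty bail 1 out 95 y 105.5 z 82.0
top empty bail -1 out 269 y -104.1 z 81.9
tgt (497.6, -322.4, 204, 97.7) shift [-0.0003, -0.1052, -0.0008, 90.0371] t 34.02
tgt (497.6, -322.4, 62, 97.7) shift [-0.0003, -0.1052, 0.1412, 90.0371] t 34.02
[-0.55  0.39  1.83  0.    0.92 -2.25]
```

Both of the empty tote's bails are now out. Next I'll turn 90° and grasp the carrying grip.

Emit:
carry_out([
  [0, -0.05, 0, 10, 0.4],
  [0, -0.105, 0, 20, 0.4],
  [0, -0.105, 0, 30, 0.4],
  [0, -0.105, 0, 40, 0.4],
  [0, -0.105, 0, 50, 0.4],
  [0, -0.105, 0, 60, 0.4],
  [0, -0.105, 0, 70, 0.4],
  [0, -0.105, 0, 80, 0.4],
  [0, -0.105, 0, 90, 0.4],
  [0, -0.105, 0, 90, 0.4],
  [0, -0.105, 0, 90, 0.4],
  [0, -0.105, 0, 90, 0.4],
])

```text
t: 35.52
eef_pos: [497.4, -322.2, 374.9]
tcp_rot: [-3.141, -0.0, 1.708]
ft_force: [0.4, -0.5, -0.3]
opening: 0.396
grip_force: 0.0
```

```bash
python3 - <<'E'
from bars import *
C=((497.6,-322.4),7.7); bars(C,"empty",("scene",))
go(*C[0],62,97.7); print(np.round(env.state()["joints"],2))
E
```

```text
scene empty bail 1 out 336 y 102.2 z 79.8
scene empty bail -1 out 534 y -106.6 z 80.3
tgt (497.6, -322.4, 62, 97.7) shift [-0.0002, 0.0001, 0.142, 0.1385] t 35.58
[-0.69  0.48  1.68  0.    0.99 -0.82]
```

Emit:
carry_out([
  [0, 0, 0.05, 0, 0.4],
  [0, 0, 0.1, 0, 0.4],
  [0, 0, 0.13, 0, 0.4],
  [0, 0, 0.142, 0, 0.4],
  [0, 0, 0.142, 0, 0.4],
  [0, 0, 0.142, 0, 0],
  [0, 0, 0.142, 0, 0],
  [0, 0, 0.142, 0, 0],
  [0, 0, 0.142, 0, 0],
  [0, 0, 0.142, 0, 0],
  [0, 0, 0.142, 0, 0],
  [0, 0, 0.142, 0, 0],
  [0, 0, 0.12, 0, 0],
  [0, 0, 0.08, 0, 0],
  [0, 0, 0.03, 0, 0],
  [0, 0, -0.03, 0, 0],
  [0, 0, -0.08, 0, 0],
  [0, 0, -0.08, 0, 0],
  [0, 0, -0.08, 0, 0],
])

```text
t: 37.95
eef_pos: [497.1, -322.0, 452.8]
tcp_rot: [-3.139, -0.003, 1.706]
ft_force: [0.7, 0.2, -9.9]
opening: 0.103
grip_force: 30.0
```

```bash
python3 - <<'E'
from fit import *; from bars import bars
st=env.state(); print(np.round(st["moment"],2))
r2=fit((530,316),7.8,3); print(r2.round(2)); bars((r2[:2],r2[2]),"pack")
go(*r2[:2],62+220,90+r2[2]); go(*r2[:2],62+101,90+r2[2])
try: fit((497.6,-322.4),7.7,222,("scene",))
except Exception as e: print(e)
E
```

```text
[-0.09  0.01  0.04]
scene c [529.8 315.1] yaw 8.05 xs [ 131.2 -131.2] ys [ 97.8 -97.8] grip 0.8 -1.6
top c [530.5 316.6] yaw 7.8 xs [ 131.7 -131.7] ys [ 97.1 -97.1] grip 0.1 -0.2
[530.15 315.89   7.93]
scene pack bail 1 in 300 y 39.8 z 105.8
scene pack bail -1 in 305 y -44.0 z 106.0
top pack bail 1 in 318 y 42.2 z 108.5
top pack bail -1 in 307 y -41.4 z 108.9
tgt (np.float64(530.146110942214), np.float64(315.88703155204087), 282, np.float64(97.92788884071737)) shift [0.628, 0.1183, 0.0002, -0.1876] t 38.15
tgt (np.float64(530.146110942214), np.float64(315.88703155204087), 163, np.float64(97.92788884071737)) shift [0.628, 0.1183, 0.1192, -0.1876] t 38.15
scene c [ 496.9 -321.6] yaw 10.6 xs [ 132.1 -132.1] ys [ 98.6 -98.6] grip -0.0 -24.0
```

```bash
cp pics/cur_scene.png pics/scene5.png
```

```text
(no output)
```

View pics/scene5.png

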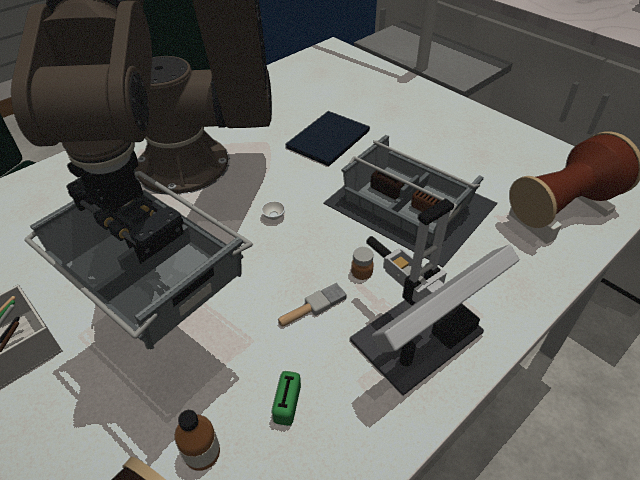

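The tote hangs level over the bench at about (140,270), bails out, and the lower tote shows both bars across its mouth. I'll carry it over with gentle ramps.

Emit:
carry_out([
  [0.01, 0, 0, 0, 0],
  [0.03, 0, 0, 0, 0],
  [0.06, 0, 0, 0, 0],
  [0.1, 0, 0, 0, 0],
  [0.14, 0, 0, 0, 0],
  [0.18, 0, 0, 0, 0],
  [0.22, 0.005, 0, 0, 0],
  [0.26, 0.012, 0, 0, 0],
  [0.3, 0.022, 0, 0, 0],
  [0.34, 0.035, 0, 0, 0],
  [0.38, 0.048, 0, 0, 0],
  [0.42, 0.061, 0, 0, 0],
  [0.46, 0.074, 0, 0, 0],
  [0.5, 0.087, 0, 0, 0],
  [0.54, 0.1, 0, 0, 0],
  [0.575, 0.109, 0, -0.2, 0],
  [0.6, 0.115, 0, -0.2, 0],
  [0.618, 0.118, 0, -0.2, 0],
  [0.628, 0.118, 0, -0.2, 0],
  [0.628, 0.118, 0, -0.2, 0],
])

```text
t: 40.7
eef_pos: [529.3, 316.1, 455.2]
tcp_rot: [-3.141, 0.0, 1.71]
ft_force: [-0.4, -0.6, -9.0]
opening: 0.103
grip_force: 30.0
```

Emit:
carry_out([
  [0, 0, 0, 0, 0],
  [0, 0, 0, 0, 0],
  [0, 0, 0.03, 0, 0],
  [0, 0, 0.06, 0, 0],
  [0, 0, 0.07, 0, 0],
  [0, 0, 0.07, 0, 0],
  [0, 0, 0.07, 0, 0],
])

```text
t: 41.58
eef_pos: [530.0, 315.9, 386.5]
tcp_rot: [3.14, -0.001, 1.709]
ft_force: [0.1, 0.4, -9.9]
opening: 0.104
grip_force: 30.0
```

```bash
python3 - <<'E'
from fit import *
C=((530.15,315.9),7.93)
go(*C[0],62+101,97.9); go(*C[0],62+103,97.9); print(np.round(env.state()["moment"],2))
im,d,K,T=snap("scene"); save("scene6",im)
im2,d,K,T=snap("top")
save("crop6",np.hstack([cv2.resize(im[80:280,300:520],(440,400)),cv2.resize(im2[150:330,100:270],(378,400))[:,:360]]))
E
```

```text
tgt (530.15, 315.9, 163, 97.9) shift [-0.0001, 0.0002, 0.0525, 0.0337] t 41.58
tgt (530.15, 315.9, 165, 97.9) shift [-0.0001, 0.0002, 0.0505, 0.0337] t 41.58
[-0.06  0.03  0.06]
```

View pics/crop6.png

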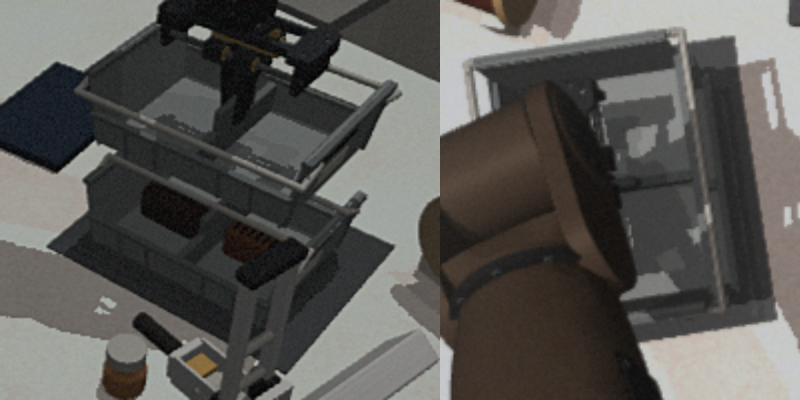

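The upper tote hangs level and aligned above the lower one. Lowering slowly.

Emit:
carry_out([
  [0, 0, 0.015, 0, 0],
  [0, 0, 0.03, 0, 0],
  [0, 0, 0.04, 0, 0],
  [0, 0, 0.045, 0, 0],
  [0, 0, 0.048, 0, 0],
  [0, 0, 0.05, 0, 0],
  [0, 0, 0.051, 0, 0],
  [0, 0, 0.052, 0, 0],
  [0, 0, 0.052, 0, 0],
])

```text
t: 42.8
eef_pos: [529.6, 315.9, 334.8]
tcp_rot: [3.14, -0.0, 1.709]
ft_force: [-4.1, -2.3, 4.5]
opening: 0.106
grip_force: 30.0
```

Emit:
carry_out([
  [0, 0, -0.001, 0, 0],
  [0, 0, -0.001, 0, 0.15],
  [0, 0, -0.001, 0, 0.25],
  [0, 0, -0.001, 0, 0.35],
  [0, 0, -0.001, 0, 0.4],
  [0, 0, -0.001, 0, 0.4],
  [0, 0, -0.03, 0, 0.4],
  [0, 0, -0.08, 0, 0.4],
  [0, 0, -0.12, 0, 0.4],
  [0, 0, -0.12, 0, 0.4],
  [-0.06, 0, -0.12, 0, 0.4],
  [-0.12, 0, -0.12, 0, 0.4],
  [-0.18, 0, -0.12, 0, 0.4],
  [-0.24, 0, -0.12, 0, 0.4],
  [-0.29, 0, -0.12, 0, 0.4],
  [-0.29, 0, -0.12, 0, 0.4],
  [-0.29, 0, -0.12, 0, 0.4],
])

```text
t: 44.92
eef_pos: [569.7, 28.9, 452.4]
tcp_rot: [-3.14, -0.001, 1.709]
ft_force: [-0.3, -0.8, 0.6]
opening: 0.398
grip_force: 0.0
```

```bash
python3 - <<'E'
from fit import *
r=fit((530,316),7.9,101); print("upper",r.round(2))
im,d,K,T=snap("scene"); P=pts(d,K,T); save("scene7",im); im2,d2,K2,T2=snap("top"); P2=pts(d2,K2,T2)
save("crop7",np.hstack([cv2.resize(im[60:260,300:520],(440,400)),cv2.resize(im2[150:330,100:270],(378,400))[:,:360]]))
for n,p in(("scene",P),("top",P2)):
    Q=p.reshape(-1,3); a=np.radians(7.9); L=(Q[:,:2]-[530.1,315.9])@np.array([[np.cos(a),-np.sin(a)],[np.sin(a),np.cos(a)]])
    for s in(1,-1):
        k=(abs(L[:,0])<110)&(s*L[:,1]>90)&(s*L[:,1]<122)&(Q[:,2]>165)&(Q[:,2]<205); print(n,s,k.sum(),np.median(L[k,1]).round(1),np.median(Q[k,2]).round(1))
    for s in(1,-1):
        k=(abs(L[:,1])<36)&(abs(s*L[:,0]-133)<8)&(Q[:,2]>190)&(Q[:,2]<215); print(n,"end z",s,np.median(Q[k,2]).round(1))
    # handle
    H=Q[(Q[:,0]>640)&(Q[:,0]<700)&(abs(Q[:,1]-40)<35)&(Q[:,2]>148)&(Q[:,2]<175)]
    if len(H)>20:
        f=np.polyfit(H[:,0],H[:,1],1); xs=np.percentile(H[:,0],[1,99]); print(n,"handle",len(H),xs.round(),"y at 672",np.polyval(f,672).round(1),"slope deg",np.degrees(np.arctan(f[0])).round(1),"z",np.percentile(H[:,2],[50,95]).round(1))
E
```

```text
scene c [530.2 313.8] yaw 7.95 xs [ 131.6 -131.6] ys [ 97.9 -97.9] grip -0.1 -0.5
top c [530.1 316.3] yaw 8.08 xs [ 131.4 -131.4] ys [ 96.5 -96.5] grip -0.3 -1.1
upper [530.17 315.06   8.01]
scene 1 314 101.2 178.8
scene -1 252 -108.3 179.3
scene end z 1 196.5
scene end z -1 196.3
scene handle 224 [642. 696.] y at 672 41.9 slope deg -4.2 z [155.7 158.6]
top 1 367 103.5 182.3
top -1 345 -105.7 182.2
top end z 1 199.3
top end z -1 199.0
```

View pics/crop7.png

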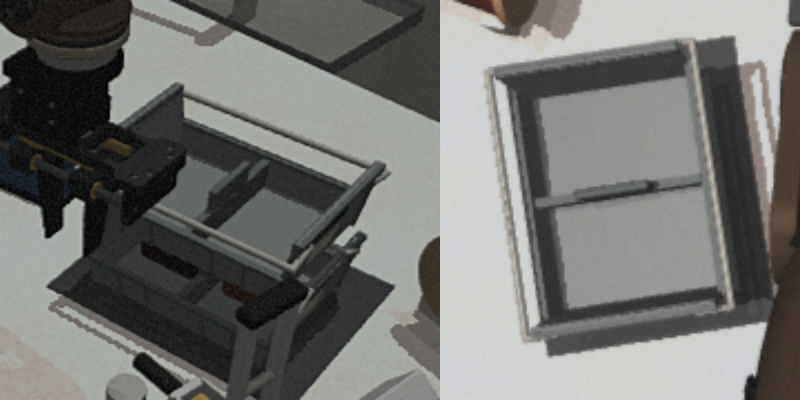

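The stack is level and square: rim z is about 198 against an expected 199, the yaw is equal, the offset is around 1 mm, and both upper bails are out. Now the light's handle, measured from the first pictures in both views.

```bash
python3 - <<'E'
from h import *
for n in("scene","top"):
    z=np.load(n+"0.npz"); P=pts(z["d"],z["K"],z["T"]); Q=P.reshape(-1,3)
    H=Q[(Q[:,0]>640)&(Q[:,0]<698)&(abs(Q[:,1]-43)<20)&(Q[:,2]>142)&(Q[:,2]<175)]
    f=np.polyfit(H[:,0],H[:,1],1); res=H[:,1]-np.polyval(f,H[:,0]); print(n,len(H),np.polyval(f,672).round(1),"half range",np.percentile(res,[2,98]).round(1),"deg",np.degrees(np.arctan(f[0])).round(1),"z",np.percentile(H[:,2],[5,50,95]).round(1),"x",H[:,0].min().round())
    R=Q[(Q[:,0]>740)&(Q[:,0]<815)&(abs(Q[:,1]-38)<45)&(Q[:,2]>318)&(Q[:,2]<336)]; r=cv2.minAreaRect(R[:,:2].astype(np.float32)); print("  post top",np.round(r[0],1),np.round(r[1],1),round(r[2],1),R[:,2].max().round())
go(672,45,281,175); go(672,45,149,175)
E
```

```text
scene 242 41.7 half range [-5.9  9.3] deg -3.9 z [146.6 155.4 158.7] x 641.0
  post top [778.6  34.8] [63.1 21.5] 85.2 329.0
top 184 46.3 half range [-8.3  8.9] deg -5.1 z [151.5 157.9 162.1] x 642.0
  post top [780.6  37.3] [61.4 21.2] 85.4 333.0
tgt (672, 45, 281, 175) shift [0.0007, 0.1034, 0.0011, -76.9659] t 45.12
tgt (672, 45, 149, 175) shift [0.0007, 0.1034, 0.1331, -76.9659] t 45.12
```

Emit:
carry_out([
  [0, 0.03, 0, -10, 0.6],
  [0, 0.06, 0, -20, 0.6],
  [0, 0.09, 0, -30, 0.6],
  [0, 0.1035, 0, -40, 0.6],
  [0, 0.1035, 0, -50, 0.6],
  [0, 0.1035, 0, -60, 0.6],
  [0, 0.1035, 0, -70, 0.6],
  [0, 0.1035, 0, -77, 0.6],
  [0, 0.1035, 0, -77, 0.6],
  [0, 0.1035, 0.05, -77, 0.6],
  [0, 0.1035, 0.1, -77, 0.6],
  [0, 0.1035, 0.132, -77, 0.6],
  [0, 0.1035, 0.132, -77, 0.6],
  [0, 0.1035, 0.132, -77, 0.1],
  [0, 0.1035, 0.132, -77, 0.1],
  [0, 0.1035, 0.132, -77, 0.1],
  [0, 0.1035, 0.132, -77, 0.1],
  [0, 0.1035, 0.132, -77, 0.1],
  [0, 0.1035, 0.132, -77, 0.1],
  [0, 0.1035, 0.132, -77, 0.1],
])

```text
t: 47.62
eef_pos: [672.4, 45.8, 321.9]
tcp_rot: [3.137, 0.002, 3.053]
ft_force: [2.5, 21.3, 2.2]
opening: 0.181
grip_force: 30.0
```

Emit:
carry_out([
  [0, 0.001, 0, 0, 0.1],
  [0, 0.0015, 0, 0, 0.1],
  [0, 0.0015, -0.01, 0, 0.1],
  [0, 0.0015, -0.025, 0, 0.1],
  [0, 0.0015, -0.04, 0, 0.1],
  [0, 0.0015, -0.055, 0, 0.1],
  [0, 0.0015, -0.07, 0, 0.1],
  [0, 0.0015, -0.085, 0, 0.1],
  [0, 0.0015, -0.1, 0, 0.1],
  [0, 0.0015, -0.109, 0, 0.1],
  [0, 0.0015, -0.113, 0, 0.1],
  [0, 0.0015, -0.113, 0, 0.1],
  [0, 0.0015, -0.113, 0, 0.1],
  [0, 0.0015, -0.113, 0, 0.1],
])

```text
t: 49.38
eef_pos: [672.6, 46.1, 433.9]
tcp_rot: [3.138, 0.001, 3.054]
ft_force: [5.3, 11.4, -5.2]
opening: 0.179
grip_force: 30.0
```

```bash
cat > light.py <<'E'
from h import *
def light():
    for n in("scene","top"):
        im,d,K,T=snap(n); Q=pts(d,K,T).reshape(-1,3); save("cur_"+n,im)
        # far-side light bar: x 805..880, top height
        k=(Q[:,0]>800)&(Q[:,0]<880)&(abs(Q[:,1]-30)<140)&(Q[:,2]>120)&(Q[:,2]<320); print(n,"lightbar top z",np.percentile(Q[k,2],[50,90,98]).round(1))
E
python3 - <<'E'
from light import *
for n in("scene","top"):
    z=np.load(n+"0.npz"); Q=pts(z["d"],z["K"],z["T"]).reshape(-1,3); k=(Q[:,0]>800)&(Q[:,0]<880)&(abs(Q[:,1]-30)<140)&(Q[:,2]>120)&(Q[:,2]<320); print(n,"before",np.percentile(Q[k,2],[50,90,98]).round(1))
light()
E
```

```text
scene before [193.  201.3 203. ]
top before [192.9 203.1 206. ]
scene lightbar top z [305.1 313.1 314.5]
top lightbar top z [303.2 314.8 317.7]
```

The carriage rose about 112 mm. I'll go 4 mm higher for margin, below the stop, then lower it onto the rung.

Emit:
carry_out([
  [0, 0, -0.002, 0, 0.1],
  [0, 0, -0.004, 0, 0.1],
  [0, 0, -0.004, 0, 0.1],
  [0, 0, -0.004, 0, 0.1],
  [0, 0, 0.002, 0, 0.1],
  [0, 0, 0.008, 0, 0.1],
  [0, 0, 0.013, 0, 0.1],
  [0, 0, 0.017, 0, 0.1],
  [0, 0, 0.02, 0, 0.1],
  [0, 0, 0.0215, 0, 0.1],
  [0, 0, 0.0225, 0, 0.1],
  [0, 0, 0.0225, 0, 0.1],
])

```text
t: 50.98
eef_pos: [672.5, 46.2, 412.0]
tcp_rot: [3.138, 0.001, 3.054]
ft_force: [3.5, 11.7, -0.6]
opening: 0.184
grip_force: 30.0
```

```bash
python3 - <<'E'
from light import *
light()
E
```

```text
scene lightbar top z [283.2 291.3 292.8]
top lightbar top z [281.6 293.1 295.7]
```

Now at +90 mm with the load off the gripper, so the pawl is carrying it. Release and withdraw.

Emit:
carry_out([
  [0, 0, 0.022, 0, 0.3],
  [0, 0, 0.022, 0, 0.5],
  [0, 0, 0.022, 0, 0.6],
  [0, 0, 0.022, 0, 0.6],
  [0, 0, 0.022, 0, 0.6],
  [0, 0, -0.03, 0, 0.6],
  [0, 0, -0.06, 0, 0.6],
  [0.06, 0, -0.06, 0, 0.6],
  [0.12, 0, -0.06, 0, 0.6],
  [0.18, 0, -0.06, 0, 0.6],
  [0.2, 0.0, -0.06, 0, 0.6],
  [0.2, -0.06, -0.06, 0, 0.6],
  [0.2, -0.12, -0.06, 0, 0.6],
  [0.2, -0.12, -0.06, 0, 0.6],
  [0.2, -0.12, -0.06, 0, 0.6],
  [0.2, -0.12, -0.06, 0, 0.6],
  [0.2, -0.12, -0.06, 0, 0.6],
])

```text
t: 53.2
eef_pos: [462.7, -56.4, 471.8]
tcp_rot: [3.141, 0.0, 3.055]
ft_force: [-0.0, -0.3, 0.0]
opening: 0.601
grip_force: 0.0
```

```bash
python3 - <<'E'
from light import *; from fit import fit
light(); print(fit((530,316),7.9,101).round(2))
E
cp pics/cur_scene.png pics/final.png
```

```text
scene lightbar top z [283.1 291.3 292.6]
top lightbar top z [281.6 292.9 295.8]
scene c [530.  313.9] yaw 7.87 xs [ 131.5 -131.5] ys [ 97.8 -97.8] grip 1.0 -0.6
top c [530.1 316.1] yaw 7.98 xs [ 131.4 -131.4] ys [ 96.3 -96.3] grip -0.2 -1.4
[530.05 314.99   7.93]
```

View pics/final.png

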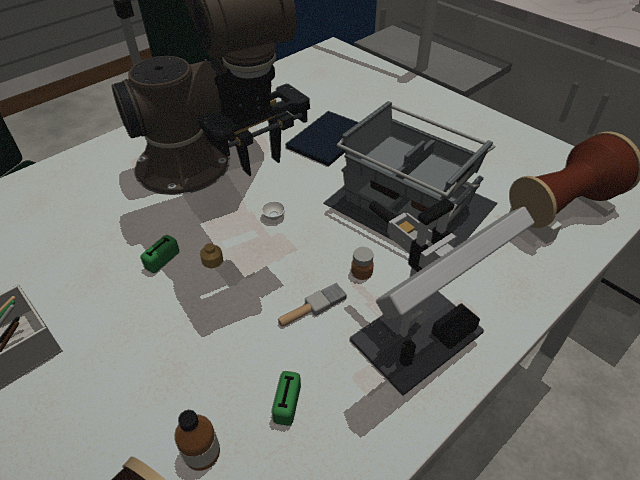

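The final view shows the totes stacked at (415,165) with the upper bails out. The light has held at +90 mm since I let go, and the jar, brush, weight and green look-alikes look undisturbed. Handing in.

```bash
python3 -c "
from cell import env; print(env.job_done())"
```

```text
the job is handed in; nothing more can be done
None
```

The job is handed in, with no verdict returned: slit drum and rasp (the only two instruments there) packed, lower bails in, empty tote stacked square to about 1 mm with its bails out, light hanging on the top rung at +90 mm, 53 s used.

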